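# Dry-clamp two strips in a cam gluing board

## Task

Dry-clamp the two wooden strips in the gluing board: with your fingertips slide both strips lengthwise until their ends butt against the end stop, and only then push each of the two cam levers round by its arm, in either order, until the arm lies along the strips and the strips are squeezed tight against the fence. Only push: pinch and lift nothing, keep the strips flat on the board, and leave the bottle, jar, tape measure and tape roll around it where they stand.

Things in the scene. Friction and masses are not known exactly. Their poses are not given: they have to be found in the camera images.
- gluing_board: plywood gluing board, fixed to the table, 280 (x) x 420 (y) x 12 mm thick; origin at the centre of its underside, x towards the fence, y along the fence towards the end stop, z up. Its top is 12 mm above the table. A dowel 8 mm across and 16 mm high at x = 12 mm, 65 mm on the -y side of each cam pivot, stops that cam's arm there.
- stop_face (a point): point on the end stop's face at x = 61, y = 160 mm of the board, 22 mm above the table: the seam between the strips ends here when all is clamped. The end stop is a wooden block, 26 mm high above the board, spanning x = 22 to 90 mm
- fence_face (a point): point at x = 89, y = 0 mm of the board, 22 mm above the table, in the plane of the faces of two black rubber pads in front of the wooden fence (26 mm high above the board), one facing each cam. The pads give up to 5 mm, 9 N per mm each; the fence behind is at x = 95 mm
- pale_strip: pale wooden strip, 28 wide x 300 long x 20 mm thick, about 0.15 kg, lying flat and loose on the board; origin at the centre of its underside, its y axis along its length (same way as the board's y, within a degree), z up. It lies on the cam side.
- dark_strip: dark brown wooden strip, 28 wide x 300 long x 20 mm thick, about 0.15 kg, lying flat and loose on the board; origin at the centre of its underside, its y axis along its length (same way as the board's y, within a degree), z up. It lies on the fence side, beside the pale one.
- pale_left_end (a point): middle of the pale strip's end face towards the board's +y (end stop), 10 mm above the board top
- pale_right_end (a point): middle of the pale strip's end face towards the board's -y (open end, where it is pushed), 10 mm above the board top
- dark_left_end (a point): middle of the dark strip's end face towards the board's +y (end stop), 10 mm above the board top
- dark_right_end (a point): middle of the dark strip's end face towards the board's -y (open end, where it is pushed), 10 mm above the board top
- cam_left (a joint): left (nearer the end stop) cam lever, pivot at x = -1.5, y = 100 mm of the board. Rad, counter-clockwise from above: at 0 the arm points along the board's -x (square to the strips), at 1.57 along its -y (parallel to the strips), its stop. Starts at 0 to 0.3, stays where left. The disc meets the strips between 0.4 and 1.0; a push 85 mm from the pivot takes up to about 15 N
- cam_right (a joint): right cam lever, pivot at x = -1.5, y = -80 mm of the board. Rad, counter-clockwise from above: at 0 the arm points along the board's -x (square to the strips), at 1.57 along its -y (parallel to the strips), its stop. Starts at 0 to 0.3, stays where left. The disc meets the strips between 0.4 and 1.0; a push 85 mm from the pivot takes up to about 15 N
- cam_left_pivot (a point): pivot axis of the left cam lever, 23 mm above the table, under a steel nut. The lever is one piece of pale wood 20 mm thick (13 to 33 mm above the table): an eccentric disc 52 mm across, and an arm
- cam_right_pivot (a point): pivot axis of the right cam lever, 23 mm above the table, under a steel nut. The lever is one piece of pale wood 20 mm thick (13 to 33 mm above the table): an eccentric disc 52 mm across, and an arm
- cam_left_tip (a point): rounded red outer end of the left cam lever's arm, on its centre line 23 mm above the table, 115 mm from the pivot. The arm is 18 mm wide, 20 mm thick, the last 25 mm dipped in red paint
- cam_right_tip (a point): rounded red outer end of the right cam lever's arm, on its centre line 23 mm above the table, 115 mm from the pivot. The arm is 18 mm wide, 20 mm thick, the last 25 mm dipped in red paint
- glue_bottle: glue bottle with a red nozzle, 36 mm across, 155 mm tall, standing on the table behind the fence; origin under its centre. Bystander.
- masking_roll: roll of masking tape lying flat on the table behind the fence, 94 mm across, 25 mm high; origin under its centre. Bystander.
- tape_measure: yellow tape measure standing on the table beyond the +y edge of the board, 34 x 105 x 68 mm high; origin under its centre. Bystander.
- jar: glass jar with a blue lid, 62 mm across, 98 mm tall, standing on the table beyond the +y edge of the board; origin under its centre. Bystander.

How it is judged:
By the outcome, as a careful person would: the job done as asked, in the order asked, and still so for the second after the job is handed in, with the robot touching nothing.
It also fails if it takes over 64 s, if anything falls off the work surface, if the arm or the gripper's body presses on something with over 40 N, if the wrist force passes 120 N, or if a joint passes its speed limit or range.

## Robot

A 6-joint arm with a two-finger parallel gripper is mounted at the origin on a cart in front of the work surface, level with it; the furniture and walls round the work are solid. World frame = base frame: x ahead of the robot, y to its left, z up, the work surface at z = 0. Lengths are in m, angles in rad, forces in N, time in s.
With the tool pointing down it reaches from about 0.3 to 0.825 m from the base axis. Payload 5.4 kg.
Tool frame: the origin (TCP) lies at the very end of the fingers, on their centre line; the grasp point (between the pads) lies 19 mm behind it; z points along the fingers, y is the line along which they close (so a half turn about z gives the same grasp; the last joint's range is limited). The gripper opens to 92 mm and grips with 3 to 60 N. Pads are 20 mm wide; open, the fingers measure 128 mm over their backs; the gripper's body (75 mm by 189 mm) begins 69 mm behind the grasp point.
Start: joints at [-0.21, 0.158, 1.597, -0, 1.386, -0.21], TCP at [0.575, -0, 0.215] pointing down, gripper open.
Joint ranges: [-2.91, 2.91], [-0.94, 2.29], [0.18, 2.7], [-1.29, 4.43], [0.17, 2.64], [-3, 3]. Speed limits (rad/s): [2.57, 2.57, 3.14, 3.14, 3.14, 3.14].

## Interface

Orientations are given as a rotation vector (axis times angle).
In Python, from workcell import bot gives the robot as it stands. Calls block until the motion is done:
- bot.goto(position, orientation): joint-space move of the TCP to a pose.
- bot.line_to(position, rot=None, max_speed=0.15): straight line of the TCP; rot=None keeps the orientation; max_speed is the mean speed in m/s.
- bot.set_joints(angles): joint-space move.
- bot.set_gripper(opening, newtons=None): opening from 0.0 (shut) to 1.0 (fully open); newtons is the grip in N (None keeps the last); returns when the fingers have stopped.
- bot.hold(seconds).
- bot.inverse_kinematics(position, orientation): joint angles nearest the present ones, or None.
- bot.read_camera(name): name is "scene" or "side" or "wrist"; returns a dict with "pixels" (400x640x3 uint8, blue, green, red), "fx", "fy", "cx", "cy" (pixels), "R" (3x3) and "t" (3): a world point X has camera coordinates R X + t. Camera axes: x right, y down, z forward; pixel columns grow to the right and rows downward; lengths in m; the calibration is good to about 2 mm. A picture is of the moment at which its call begins. There is no depth.
A pose or a line that the arm cannot do raises bot.MotionError and nothing moves.
- bot.job_done(): hands the job in; it is judged then, once.
Readings, each from a call of its own:
- bot.current_clock(): time.
- bot.current_joints(): joint angles.
- bot.current_joint_vel(): joint speeds.
- bot.current_effort(): joint torques, N m.
- bot.current_ee_pos(): TCP position.
- bot.current_tool_rot(): TCP orientation.
- bot.current_contact_force(): force on the tool from outside, world axes, zero at the start.
- bot.current_ft_torque(): the same for the moment, N m.
- bot.current_opening(): opening from 0.0 (shut) to 1.0 (fully open).
- bot.current_grip_force(): force on a finger pad.
Only numpy, scipy, OpenCV 4.12 (cv2) and the standard library are available. Lean on these libraries where they do the work, as an engineer would, in place of code of your own. Each camera call takes 0.05 s, during which the arm holds its last target. There are 200 camera calls.

## Working session

There is one attempt and no reset: what is moved stays moved. The work goes in short steps, each a Python script; the robot and the scene stay as the last script left them, time stands still between calls to the robot, and variables do not carry over. Pictures are saved under pics/ and viewed, at most 10 in all, crops included, and the job is handed in when it is done.

```bash
ls; mkdir -p pics; python3 - <<'E'
from workcell import bot
import cv2,pickle
d={}
for n in("scene","side","wrist"):
    d[n]=bot.read_camera(n); cv2.imwrite(f"pics/{n}0.png",d[n]["pixels"])
    c=d[n]; print(n,c["fx"],c["cx"],c["cy"],(-c["R"].T@c["t"]).round(3),c["R"].round(2).tolist())
pickle.dump(d,open("cams0.pkl","wb"))
print(bot.current_clock(),bot.current_tool_rot())
E
```

```text
pics
scene 373.2758485526118 323.9141548204085 197.6897674806084 [ 0.329 -0.415  0.713] [[0.86, -0.51, -0.01], [-0.39, -0.66, -0.64], [0.32, 0.55, -0.77]]
side 419.76918022793006 318.92392359114393 200.70535019939675 [0.132 0.725 0.54 ] [[-0.79, -0.61, 0.02], [-0.32, 0.4, -0.86], [0.52, -0.69, -0.51]]
wrist 291.3881108747067 321.4343613261812 198.93990652460295 [0.576 0.072 0.384] [[1.0, -0.0, -0.0], [0.0, -0.97, 0.25], [-0.0, -0.25, -0.97]]
0.15 [-2.22057064e+00 -2.22059739e+00  1.27484715e-03]
```

View pics/scene0.png

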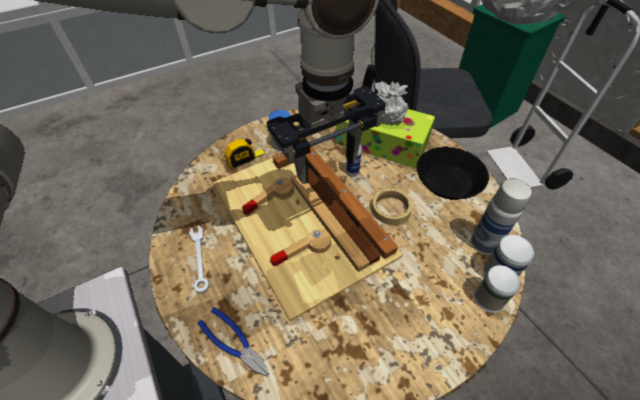

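View pics/side0.png

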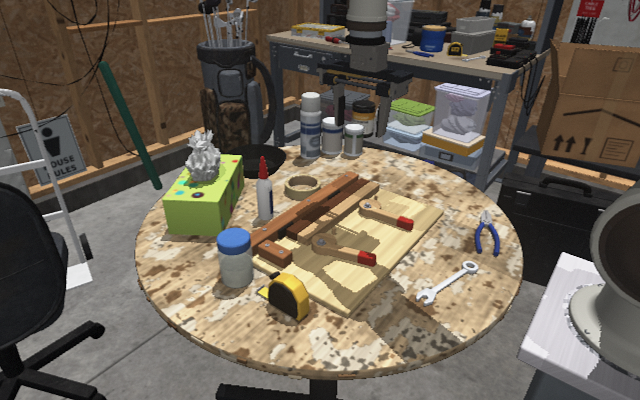

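View pics/wrist0.png

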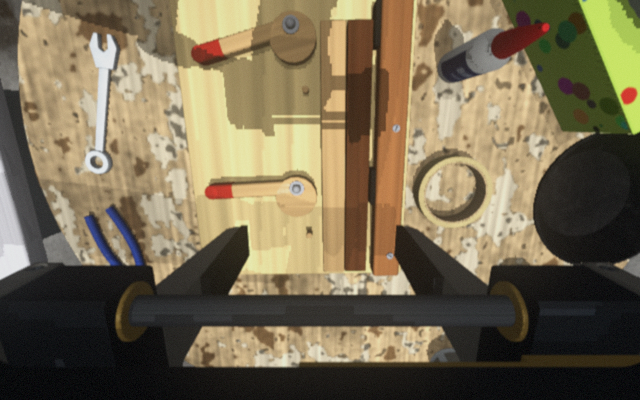

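The wrist view shows the arms pointing toward the robot, with nuts at about (290,22) and (297,188). The pale strip spans u 322–346, the dark strip 346–372, and both near ends sit around v 270. I'll raise the wrist to get the whole board in view.

```bash
python3 - <<'E'
from workcell import bot
import cv2,pickle
r=bot.current_tool_rot()
for p in ([0.52,0.11,0.36],[0.52,0.11,0.32],[0.5,0.09,0.30]):
    try: bot.goto(p,r); print(p); break
    except bot.MotionError as e: print(e)
d=pickle.load(open("cams0.pkl","rb"))
for n in("scene","side","wrist"):
    d[n+"1"]=bot.read_camera(n)
pickle.dump(d,open("cams1.pkl","wb"))
cv2.imwrite("pics/w1.png",cv2.resize(d["wrist1"]["pixels"][0:330,120:520],(800,660),interpolation=cv2.INTER_CUBIC)[:600])
cv2.imwrite("pics/s1.png",cv2.resize(d["scene1"]["pixels"][130:330,190:430],(720,600),interpolation=cv2.INTER_CUBIC))
print(bot.current_clock(),bot.current_ee_pos())
E
```

```text
[0.52, 0.11, 0.36]
1.0833 [0.51970754 0.1090625  0.357517  ]
```

View pics/w1.png

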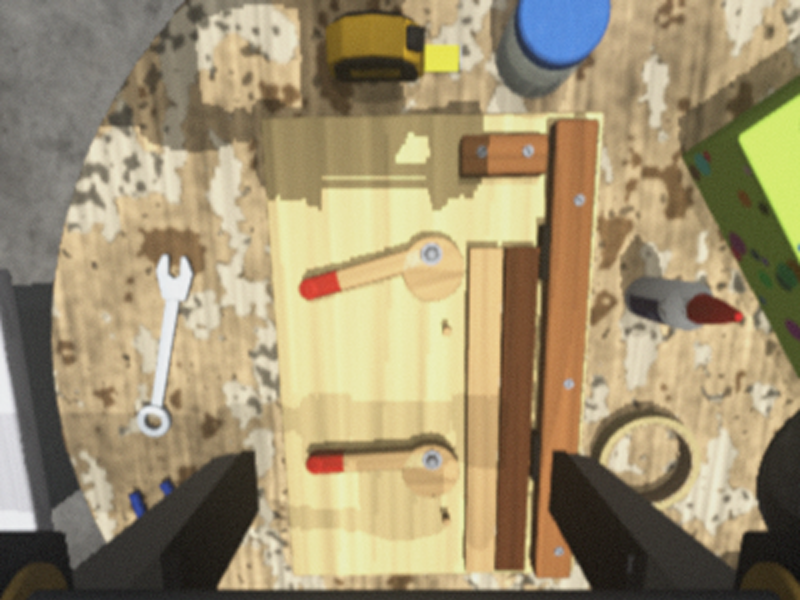

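View pics/s1.png

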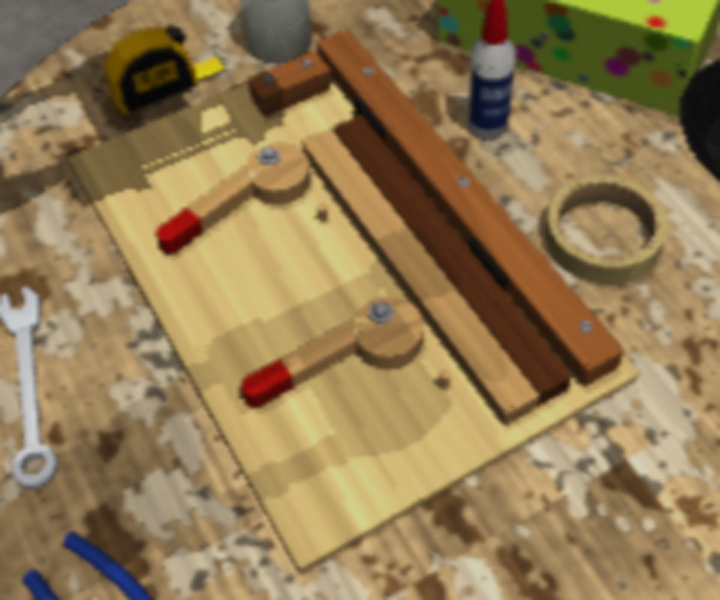

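Wrist crop (2x, offset 120,0): nuts at (431,254) and (431,460). Strip left ends are at v≈248 and right ends at v≈569, and the end stop's front corner is at (461,178). The scene crop (3x, offset 190,130) shows the same features, with nuts at (268,156) and (380,311). Next I'll fit the poses jointly.

```bash
cat > fit.py <<'E'
import numpy as np,pickle
from scipy.optimize import least_squares
d=pickle.load(open("cams1.pkl","rb"))
def proj(c,X):
    q=c["R"]@X+c["t"]; return np.array([c["fx"]*q[0]/q[2]+c["cx"],c["fy"]*q[1]/q[2]+c["cy"]])
W=lambda x,y:("wrist1",(x+.5)/2-.5+120,(y+.5)/2-.5)
S=lambda x,y:("scene1",(x+.5)/3-.5+190,(y+.5)/3-.5+130)
W0=lambda x,y:("wrist",x,y)
# kind, local xyz (mm), observations
pts=[("b",(-140,210,12),[W(263,120),S(70,157)]),("b",(140,210,12),[W(601,113)]),("b",(-140,-210,12),[W(292,574),S(302,570)]),
("b",(140,-210,12),[S(636,372)]),("b",(22,160,38),[W(461,178)]),
("n",(-1.5,100,0),[W(431,254),S(268,156),W0(290,22)]),("n",(-1.5,-80,0),[W(431,460),S(380,311),W0(297,188)]),
("p",(-14,150,0),[W(470,248),S(304,147)]),("p",(14,150,0),[W(502,248)]),("p",(-14,-150,0),[W(467,570),S(506,408),W0(322,271)]),("p",(14,-150,0),[W(494,570)]),
("d",(14,150,0),[W(536,247),S(362,115)]),("d",(-14,-150,0),[W(496,568),S(542,391)]),("d",(14,-150,0),[W(524,568),S(568,377),W0(366,270)]),
("t0",(0,0,0),[W(301,291)]),("t1",(0,0,0),[W(307,464)])]
def world(p,k,l):
    l=np.array(l,float)/1e3
    o={"b":p[0:3],"n":p[0:3],"p":p[3:6],"d":p[6:9]}[k]
    z={"b":l[2],"n":p[9],"p":p[10],"d":p[11]}[k]
    c,s=np.cos(o[2]),np.sin(o[2])
    return np.array([o[0]+c*l[0]-s*l[1],o[1]+s*l[0]+c*l[1],z])
def bw(p,x,y,z): return world(p,"b",(x,y,z))
def res(p,full=False):
    out=[]
    for k,l,obs in pts:
        if k[0]=="t": continue
        for n,u,v in obs:
            e=proj(d[n],world(p,k,l))-[u,v]; out.append(e)
            if full and np.abs(e).max()>1.5: print(k,l,n,e.round(1))
    return np.ravel(out)
r=least_squares(res,[.55,.1,0,.6,.1,0,.63,.1,0,.04,.032,.032],loss="soft_l1"); p=r.x
if __name__=="__main__":
    res(p,True); print("rms",np.sqrt(np.mean(res(p)**2)))
    print("board",p[:3],"pale",p[3:6],"dark",p[6:9],"z",p[9:])
    def tob(X):
        c,s=np.cos(p[2]),np.sin(p[2]); q=np.array(X[:2])-p[:2]; return (np.array([c*q[0]+s*q[1],-s*q[0]+c*q[1]])*1e3).round(1)
    print("in board: pale",tob(p[3:5]),"dark",tob(p[6:8]))
    for k,l,obs in pts:
        if k[0]!="t":continue
        n,u,v=obs[0];c=d[n]
        ray=c["R"].T@np.array([(u-c["cx"])/c["fx"],(v-c["cy"])/c["fy"],1]);o=-c["R"].T@c["t"]
        X=o+ray*((.023-o[2])/ray[2]); b=tob(X); P=(-1.5,100) if k=="t0" else (-1.5,-80)
        print(k,b,"angle",np.arctan2(-(b[1]-P[1]),-(b[0]-P[0])),np.hypot(b[0]-P[0],b[1]-P[1]))
    np.save("p.npy",p)
E
python3 fit.py
```

```text
b (-140, 210, 12) wrist1 [-1.8 -1.1]
b (140, 210, 12) wrist1 [ 1.9 -0.8]
b (-140, -210, 12) wrist1 [0.2 1.5]
b (140, -210, 12) scene1 [ 1.7 -0.5]
n (-1.5, 100, 0) wrist [0.1 2.9]
p (-14, 150, 0) scene1 [-1.  -1.7]
p (-14, -150, 0) scene1 [-0.1  2.5]
rms 0.9763096713633365
board [0.54405752 0.07282947 0.01391825] pale [0.58904553 0.0279709  0.01317425] dark [0.61786549 0.02937524 0.01763262] z [0.03397341 0.02730841 0.02729248]
in board: pale [ 44.4 -45.5] dark [ 73.2 -44.5]
t0 [-112.4   71.5] angle 0.2515449741758293 114.50353706327155
t1 [-116.4  -86. ] angle 0.0521719337733408 115.05655131282182
```

The fit is consistent, with an rms of 1 px and the cam tips at 115 mm from their pivots. The strips need to move about 55 mm. I'll push both at once with one finger per strip.

```bash
cat > h.py <<'E'
import numpy as np
from scipy.spatial.transform import Rotation as Rt
from workcell import bot
p=np.load("p.npy")
R0=np.array([[0,1,0],[1,0,0],[0,0,-1.]])
def pose(xb,yb,z,phi=0):
    c,s=np.cos(p[2]),np.sin(p[2]); x,y=xb/1e3,yb/1e3
    return [p[0]+c*x-s*y,p[1]+s*x+c*y,z],(Rt.from_euler("z",p[2]+phi)*Rt.from_matrix(R0)).as_rotvec()
def board(v):
    c,s=np.cos(p[2]),np.sin(p[2]); return np.array([c*v[0]+s*v[1],-s*v[0]+c*v[1]])
def st():
    e=np.array(bot.current_ee_pos()); b=board(e[:2]-p[:2])*1e3
    f=np.array(bot.current_contact_force()); return b.round(1),round(float(e[2]),4),board(f[:2]).round(1),round(float(f[2]),1),np.round(bot.current_clock(),1)
E
python3 - <<'E'
from h import *
import cv2
bot.set_gripper(0.12,10)
bot.goto(*pose(59,-228,.10)); bot.line_to(pose(59,-228,.021)[0],pose(59,-228,.021)[1],.12)
bot.hold(.2); print(st(),bot.current_opening())
for y in (-206,-180):
    bot.line_to(pose(59,y,.021)[0],max_speed=.06); print(st())
cv2.imwrite("pics/w2.png",bot.read_camera("wrist")["pixels"])
E
```

```text
(array([  59.8, -228.3]), 0.0221, array([-0.4,  0.3]), -0.1, np.float64(4.8)) 0.1211344990309968
(array([  59. , -205.5]), 0.021, array([-1.1,  0.3]), -0.7, np.float64(5.3))
(array([  58.9, -179.4]), 0.0209, array([-0.2,  0.2]), -0.9, np.float64(5.8))
```

View pics/w2.png

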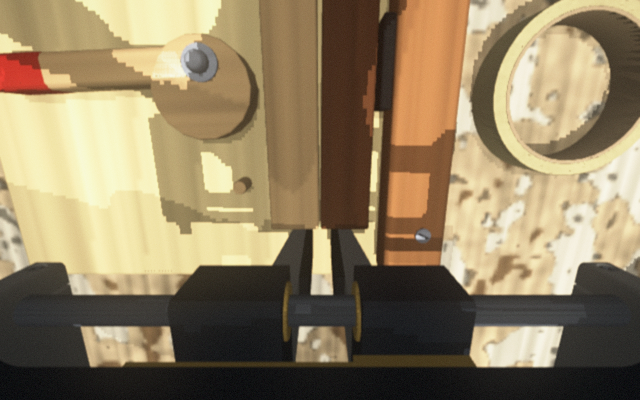

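Both strips are being pushed, one finger on each of the two end faces (around v 228). I'll carry on to the stop.

```bash
python3 - <<'E'
from h import *
import cv2
bot.line_to(pose(59,-156,.021)[0],max_speed=.06); print(st())
for y in np.arange(-155,-138,1.):
    bot.line_to(pose(59,y,.021)[0],max_speed=.03); s=st(); print(s)
    if s[2][1]<-14: break
bot.hold(.3); print(st(), np.round(bot.current_ft_torque(),2))
c=bot.read_camera("scene")["pixels"]; w=bot.read_camera("wrist")["pixels"]
a=cv2.resize(c[130:280,240:420],(720,600),interpolation=cv2.INTER_CUBIC); cv2.imwrite("pics/s3.png",a)
E
```

```text
(array([  58.9, -155.4]), 0.021, array([-1. , -0.7]), -0.2, np.float64(6.4))
(array([  58.9, -155.1]), 0.0209, array([-0.4,  0.4]), -0.3, np.float64(6.7))
(array([  59. , -154.1]), 0.021, array([-0.4, -1.1]), 0.1, np.float64(7.0))
(array([  59. , -153.1]), 0.021, array([ 0.2, -1.7]), -0.7, np.float64(7.2))
(array([  59., -152.]), 0.021, array([ 0.6, -0.8]), -0.4, np.float64(7.4))
(array([  59. , -150.9]), 0.021, array([ 0.1, -1.6]), -0.9, np.float64(7.7))
(array([  59. , -149.9]), 0.021, array([ 1. , -0.8]), -0.3, np.float64(8.0))
(array([  59. , -149.3]), 0.021, array([-0.2, -2.5]), -0.4, np.float64(8.2))
(array([  59.2, -149.2]), 0.0211, array([ 0.6, -5.2]), -1.5, np.float64(8.4))
(array([  59.4, -149.1]), 0.0213, array([ 0.6, -9. ]), -2.0, np.float64(8.7))
(array([  59.7, -149. ]), 0.0216, array([ -0.3, -12.4]), -1.9, np.float64(9.0))
(array([  60., -149.]), 0.0218, array([  0.1, -14.5]), -1.1, np.float64(9.2))
(array([  59.9, -149. ]), 0.0218, array([  0.3, -13.5]), -1.8, np.float64(9.5)) [-2.6  -0.05  0.03]
```

View pics/s3.png

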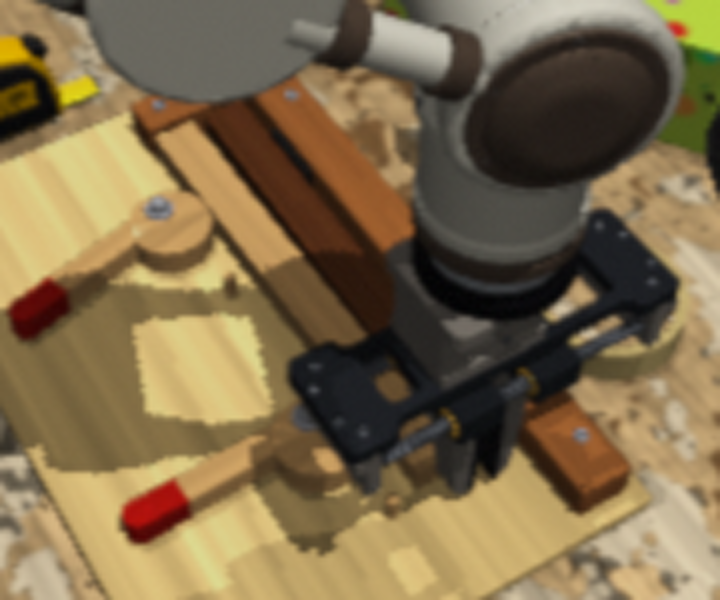

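Contact at the stop came right where predicted (−149 vs −150), and both ends appear butted in the scene view. To make sure neither is a millimetre short, I'll press each strip on its own, then retreat and look.

```bash
python3 - <<'E'
from h import *
import cv2
bot.line_to(pose(59,-185,.021)[0],max_speed=.15)
bot.line_to(pose(59,-185,.06)[0],max_speed=.15)
bot.set_gripper(0,10)
def go(x,y,z,v=.15,phi=np.pi/2): a,b=pose(x,y,z,phi); bot.line_to(a,b,v)
bot.goto(*pose(44,-185,.06,np.pi/2))
print(np.round(bot.current_joints(),2))
for x in (44,74):
    go(x,-185,.06); go(x,-185,.021); go(x,-164,.021,.08)
    for y in np.arange(-163,-148,1.):
        go(x,y,.021,.04); s=st()
        if s[2][1]<-9: break
    print(s); go(x,-185,.021); go(x,-185,.07)
print(st())
bot.goto(*pose(-84,128,.12))
c=bot.read_camera("scene")["pixels"]; w=bot.read_camera("wrist")["pixels"]
cv2.imwrite("pics/s4.png",cv2.resize(c[130:280,240:420],(720,600),interpolation=cv2.INTER_CUBIC))
cv2.imwrite("pics/w4.png",w); print(st())
E
```

```text
[-0.39  0.39  1.65  0.    1.11 -1.97]
(array([  44.7, -152.7]), 0.0217, array([  0. , -10.8]), -0.2, np.float64(16.7))
(array([  74.7, -152.5]), 0.0216, array([ 0.3, -9.9]), -0.7, np.float64(22.3))
(array([  74.1, -184.3]), 0.07, array([-0.2,  0.4]), 0.0, np.float64(23.1))
(array([-83.8, 127.6]), 0.1198, array([1. , 0.2]), 0.8, np.float64(25.0))
```

View pics/w4.png

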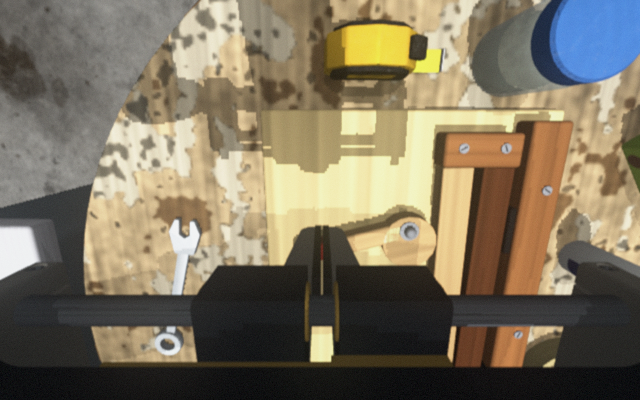

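Both strips are flush against the end stop: no gap shows at about v 165, and the two individual contacts agree within 0.2 mm. The left cam is next.

```bash
cat > cam.py <<'E'
from h import *
def cam(py,th0):
    def P(t,off,z): return pose(-1.5-85*np.cos(t)-off*np.sin(t),py-85*np.sin(t)+off*np.cos(t),z,t)
    bot.goto(*P(th0,29,.06)); 
    L=lambda t,o,z,v: bot.line_to(*P(t,o,z),v)
    L(th0,29,.021,.12)
    ts=list(np.arange(th0,1.5,.15))+list(np.arange(1.5,1.7,.025))
    for t in ts:
        L(t,18.5,.021,.08); b,z,f,fz,ck=st()
        n=np.array([-np.sin(t),np.cos(t)]); q=b-np.array([-1.5,py]); 
        ang=np.arctan2(-q[1],-q[0])+np.arctan2(18.5,85)
        fn=f@n
        print(round(t,2),"act",round(ang,3),"fn",round(fn,1),"ft",round(float(f@[n[1],-n[0]]),1),fz,z,ck)
        if fn>28 or (t>1.5 and fn>22): break
    bot.hold(.2); print(st())
    L(ang,30,.021,.12); L(ang,30,.08,.15)
E
python3 -c "
from cam import *
cam(100,.25)"
```

```text
0.25 act 0.254 fn -0.1 ft 0.5 0.0 0.0219 26.2
0.4 act 0.401 fn 0.0 ft 1.0 -0.0 0.0213 26.5
0.55 act 0.548 fn 0.6 ft 0.4 -1.3 0.021 26.8
0.7 act 0.697 fn -0.3 ft -0.1 0.5 0.021 27.1
0.85 act 0.847 fn 0.7 ft 0.6 0.5 0.021 27.5
1.0 act 0.995 fn 0.6 ft 0.2 -0.3 0.0209 27.8
1.15 act 1.133 fn 3.6 ft 1.4 -0.2 0.0205 28.1
1.3 act 1.272 fn 6.8 ft 3.5 1.0 0.0202 28.4
1.45 act 1.411 fn 7.8 ft 2.5 1.2 0.0198 28.7
1.5 act 1.448 fn 10.3 ft 2.3 4.9 0.0197 29.0
1.52 act 1.466 fn 12.2 ft 1.7 7.8 0.0197 29.2
1.55 act 1.492 fn 11.8 ft 1.9 6.8 0.0196 29.5
1.57 act 1.518 fn 11.9 ft 1.4 6.3 0.0196 29.7
1.6 act 1.544 fn 12.6 ft 2.5 6.9 0.0196 30.0
1.62 act 1.56 fn 14.6 ft 4.1 8.7 0.0196 30.2
1.65 act 1.563 fn 21.3 ft 3.6 15.3 0.0195 30.5
1.67 act 1.565 fn 28.1 ft 4.0 20.8 0.0193 30.7
(array([-20.5,  14.5]), 0.0193, array([-27.6,   0.3]), 21.3, np.float64(30.9))
```

The left cam hit its stop at about 1.565 rad. Now the right cam.

```bash
python3 -c "
from cam import *
import cv2
cam(-80,.05)
bot.goto([.42,.09,.34],pose(0,0,0)[1])
a=bot.read_camera('wrist')['pixels'];b=bot.read_camera('scene')['pixels']
a=cv2.resize(a[60:290,190:540],(790,519),interpolation=cv2.INTER_CUBIC)
cv2.imwrite('pics/w5.png',a);cv2.imwrite('pics/s5.png',cv2.resize(b[130:330,190:430],(720,600),interpolation=cv2.INTER_CUBIC));print(st())
"
```

```text
0.05 act 0.056 fn 1.0 ft 0.1 -0.6 0.0218 33.8
0.2 act 0.202 fn 0.1 ft -0.3 0.6 0.0213 34.1
0.35 act 0.348 fn 0.0 ft -0.1 0.1 0.0211 34.4
0.5 act 0.496 fn 0.4 ft 0.0 0.7 0.021 34.7
0.65 act 0.647 fn 0.2 ft 0.7 -0.4 0.021 35.0
0.8 act 0.797 fn 0.3 ft 0.4 -0.3 0.021 35.4
0.95 act 0.947 fn 0.1 ft -0.7 0.3 0.021 35.7
1.1 act 1.097 fn 0.6 ft 0.0 -1.0 0.0209 36.0
1.25 act 1.234 fn 2.1 ft 2.2 -0.8 0.0205 36.3
1.4 act 1.379 fn 3.6 ft 1.7 -1.0 0.0202 36.6
1.5 act 1.479 fn 5.5 ft 2.3 -1.8 0.0201 36.9
1.52 act 1.495 fn 6.8 ft 1.1 0.8 0.0201 37.1
1.55 act 1.517 fn 7.6 ft 1.0 1.2 0.0201 37.4
1.57 act 1.544 fn 6.9 ft 2.2 -0.1 0.02 37.6
1.6 act 1.56 fn 10.2 ft 2.2 3.0 0.02 37.9
1.62 act 1.564 fn 17.5 ft 2.3 9.4 0.0199 38.1
1.65 act 1.565 fn 23.5 ft 3.0 16.9 0.0197 38.4
(array([ -20.5, -165.1]), 0.0197, array([-23.9,   1.4]), 15.3, np.float64(38.6))
(array([-123.9,   18.6]), 0.3391, array([-0.2, -1.1]), -1.1, np.float64(41.2))
```

View pics/w5.png

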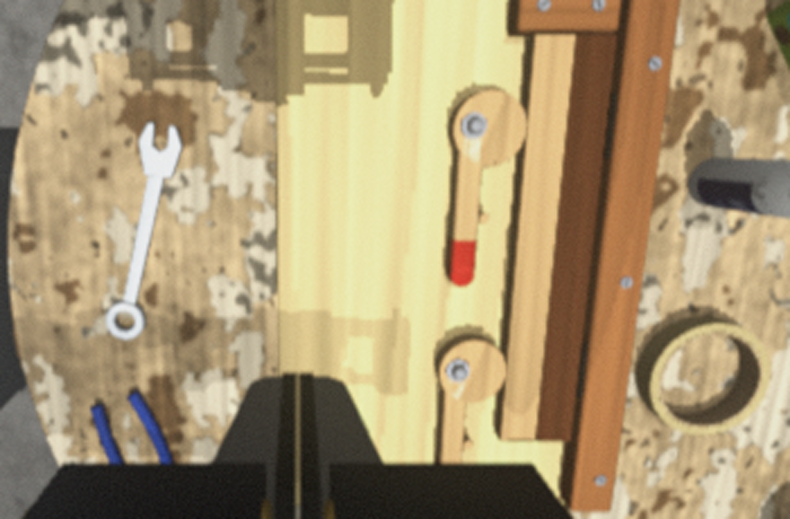

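View pics/s5.png

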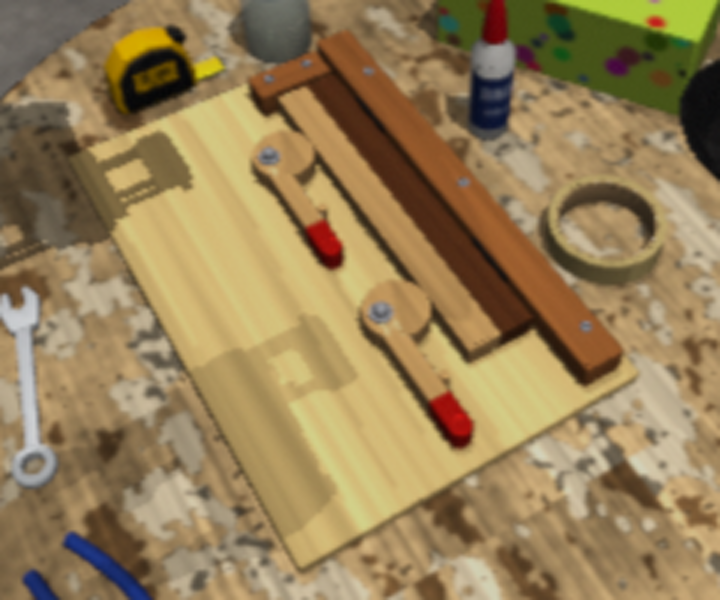

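Both arms lie along the strips against their dowels (wrist crop: left red tip at about (462,262); scene crop: tips at (325,243) and (452,418)). The strips are tight between the cams and the fence, with their ends at the stop, and the bystanders haven't moved. I'm handing it in.

```bash
python3 -c "
from workcell import bot
print(bot.job_done(),bot.current_clock())"
```

```text
the job is handed in; nothing more can be done
the job is handed in; nothing more can be done
```

I handed the job in at about 41 s: both strips were pushed against the end stop first, then both cam levers were pushed round to their stops (about 1.565 rad), and the bystanders stayed where they stood.

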